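Fish the screwdriver out of the drain box

TASK

The screwdriver has dropped into the half-covered steel drain box and its blade lies under the fixed cover. Tilt it and draw it out handle first through the hatch, then finish while still gripping it in the air, level and at rest, with all of it at least 5 cm higher than the top of the box. Leave the other things on the counter where they are.

Things in the scene. Friction and masses are not known exactly. Their poses are not given: they have to be found in the camera images.
- drain_box: Low half-covered steel trough, fixed, 270 mm (x) by 158 mm (y), 56 mm high; origin at the centre of its underside, +x roughly away from the robot. Walls, floor, cover 4 mm thick. Cover over x = -135 to -9 mm; open hatch over x = -9 to +131 mm (far wall), 130 mm wide (y = -65 to +65). A 32 mm outlet pipe on its +y side near the covered end, 9 mm side flanges.
- cover_edge (a point): middle of the fixed cover's rolled edge where the hatch begins, on the cover's top (56 mm up; the edge is a 6 mm thick rod across the box, 3 mm either side of this point; cover underside 52 mm up, inner floor 4 mm up)
- screwdriver: Loose on the box's floor, 209 mm long, about 0.09 kg, handle under the hatch, blade under the cover. Origin at mid-length, 14 mm below its axis; y runs from blade to handle, z is up as it lies. Round handle 28 mm thick over y = 0 to +104 mm; blade a 6 mm rod to the tip at y = -104. It balances in the handle: grip near y = +45 mm.
- blade_tip (a point): tip of the screwdriver's blade, on its axis (y = -104 mm)
- handle_end (a point): butt end of the screwdriver's handle, on its axis (y = +104 mm)
- valve: bystander: brass ball valve with a lever, 44x133x70 mm, origin at the centre of its underside
- tape_measure: bystander: tape measure, 38x90x65 mm, origin at the centre of its underside
- tin: bystander: small round tin, 62 mm across, 34 mm high, origin at the centre of its underside
- elbow: bystander: brass pipe elbow, 42x39x29 mm, origin at the centre of its underside

How it is judged (in metres and radians):
On the way:
1. the handle end is up out of the hatch, gripped, while the blade tip is still inside below the cover (z of handle_end in the frame of drain_box above 0.07 m and z of blade_tip in the frame of drain_box below 0.05 m and x of blade_tip in the frame of drain_box between -0.135 and 0.135 m and contact force between screwdriver and the fingers above 1 N), for 0.1 s.
At the end, for the whole second after the job is handed in: The fingers hold the screwdriver still, touching neither the box nor the bystanders; its axis is level within 0.3 rad, and its blade tip and handle end are both at least 50 mm above the top of the box (z over 0.106) (height (world z) of each of blade_tip, handle_end above 0.106 m and angle between screwdriver's own y axis and vertical between 1.27 and 1.87 rad and contact force between screwdriver and the fingers above 1 N and contact force between screwdriver and drain_box below 0.1 N and contact force between screwdriver and valve below 0.1 N and contact force between screwdriver and tape_measure below 0.1 N and contact force between screwdriver and tin below 0.1 N and contact force between screwdriver and elbow below 0.1 N and linear speed of screwdriver below 0.03 m/s and angular speed of screwdriver below 0.3 rad/s); the arm keeps its last pose, push and grip.
It fails at once if a bystander is moved by more than 30 mm (distance of any of valve, tape_measure, tin, elbow from where it was at the start of the episode above 0.03 m).
It also fails if it takes over 38 s, if anything falls off the work surface, if the arm or the gripper's body presses on something with over 40 N, if the wrist force passes 120 N, or if a joint passes its speed limit or range.

ROBOT

A 6-joint arm with a two-finger parallel gripper is mounted at the origin on the work surface; the furniture and walls round the work are solid. World frame = base frame: x ahead of the robot, y to its left, z up, the work surface at z = 0. Lengths are in mm, angles in rad, forces in N, time in s.
With the tool pointing down it reaches from about 325 to 925 mm from the base axis. Payload 3.1 kg.
Tool frame: the origin (TCP) lies at the very end of the fingers, on their centre line; the grasp point (between the pads) lies 19 mm behind it (arm.grip_point_offset is the distance from the TCP to the grasp point, in mm); z points along the fingers, y is the line along which they close (so a half turn about z gives the same grasp; the last joint's range is limited). The gripper opens to 85 mm and grips with 20 to 120 N. Pads are 22 mm wide; open, the fingers measure 114 mm over their backs; the gripper's body (76 mm by 85 mm) begins 54 mm behind the grasp point. The pads swing forward as they close: fully open they stand 13 mm farther back than shut.
Start: joints at [-1.315, 0.217, 1.613, -0, 1.311, -0.112], TCP at [224.749, -583.204, 231.3] pointing down, gripper open.
Joint ranges: [-2.75, 2.75], [-0.78, 2.1], [0.31, 2.55], [-1.13, 4.27], [0.13, 2.63], [-2.58, 2.58]. Speed limits (rad/s): [2.79, 2.79, 3.14, 3.14, 3.14, 3.14].

INTERFACE

Orientations are given as a rotation vector (axis times angle).
In Python, from cell import arm, eoat, readout, imaging, nets gives the robot as it stands. Calls block until the motion is done:
- arm.move_to(position, orientation): joint-space move of the TCP to a pose.
- arm.move_straight(position, rate=150, ori=None): straight line of the TCP; ori=None keeps the orientation; rate is the mean speed in mm/s.
- arm.move_joints(angles): joint-space move.
- eoat.gripper_to(opening, newtons=None): finger opening in mm; newtons is the grip in N (None keeps the last); returns when the fingers have stopped.
- arm.pause(seconds).
- arm.ik(position, orientation): joint angles nearest the present ones, or None.
- readout.get_obs(): the state.
- imaging.capture(name): name is "side" or "top" or "wrist"; returns a dict with "image" (400x640x3 uint8, red, green, blue), "mtx" (3x3 intrinsics, pixels), "distortion" ([k1, k2, p1, p2, k3] as OpenCV has them; the pictures are not rectified), "T" (4x4, takes a point from camera to world coordinates); the wrist camera has in their place "T_tool_cam" (4x4, takes a point from camera to tool coordinates, whose origin is the TCP and whose axes are the flange's). Camera axes: x right, y down, z forward; pixel columns grow to the right and rows downward; lengths in mm; the calibration is good to about 2 mm. A picture is of the moment at which its call begins: read the wrist's pose just before it. There is no depth.
A pose or a line that the arm cannot do raises arm.Unreachable and nothing moves.
- arm.finish_job(): hands the job in; it is judged then, once.
Trained networks look in a picture, given as the dict that the camera call returned (one of the last four; its "shot" number tells which), for a name from the list of things; names that differ only in an ending like _2 or _b are one class to them, and where a whole thing is asked for, a point or a joint stands for the part that bears it (a point fixed in the world has none). Each returns a list of dicts, best first, with "p" (0 to 1); they miss things now and then, are a little off and sometimes report something else, mostly with a low value. They report only what shows in the picture. A call takes as long as a camera call.
- nets.spot_in(picture, target): "bbox" ([left, top, right, bottom] in pixels, round what is visible of it).
- nets.pinpoint(picture, target): "uv" ([column, row] in pixels: a listed point, or the origin of a listed thing).
The state is a dict: "t": time; "joints": joint angles; "dq": joint speeds; "effort": joint torques, N m; "eef_pos": TCP position; "tool_rot": TCP orientation; "contact_force": force on the tool from outside, world axes, zero at the start; "torque": the same for the moment, N m; "opening": finger opening in mm; "grip_force": force on a finger pad.
Only numpy, scipy, OpenCV 4.12 (cv2) and the standard library are available. Lean on these libraries where they do the work, as an engineer would, in place of code of your own. Each camera call takes 0.05 s, during which the arm holds its last target. There are 200 camera calls.

## Working session

There is one attempt and no reset: what is moved stays moved. The work goes in short steps, each a Python script; the robot and the scene stay as the last script left them, time stands still between calls to the robot, and variables do not carry over. Pictures are saved under pics/ and viewed, at most 10 in all, crops included, and the job is handed in when it is done.

```bash
mkdir -p pics; cat > h.py <<'E'
import numpy as np, cv2
from scipy.spatial.transform import Rotation as R
from cell import arm, eoat, readout, imaging, nets
def cam(d,obs=None):
    if 'T' in d: return np.array(d['T'])
    T=np.eye(4);T[:3,:3]=R.from_rotvec(obs['tool_rot']).as_matrix();T[:3,3]=obs['eef_pos']
    return T@np.array(d['T_tool_cam'])
def pt(d,T,uv,z):
    n=cv2.undistortPoints(np.array([[uv]],float),np.array(d['mtx']),np.array(d['distortion'],float))[0,0]
    r=T[:3,:3]@[n[0],n[1],1]; o=T[:3,3]
    return o+r*(z-o[2])/r[2]
def save(d,n): cv2.imwrite('pics/'+n+'.png',d['image'][:,:,::-1])
E
python3 - <<'E'
from h import *
o=readout.get_obs();print(o['t'],o['eef_pos'],o['tool_rot'])
H={'cover_edge':56,'handle_end':18,'blade_tip':7,'screwdriver':4,'drain_box':0,'valve':0,'tape_measure':0,'tin':0,'elbow':0}
for c in ['top','side']:
    d=imaging.capture(c);save(d,c);T=cam(d,o);print(c,T[:3,3])
    for k,z in H.items():
        for r in nets.pinpoint(d,k)[:2]: print(k,round(r['p'],2),np.round(r['uv']),np.round(pt(d,T,r['uv'],z)))
E
```

```text
0.0 [ 224.53962757 -582.39324654  229.9505554 ] [-3.08626024e+00 -5.73957295e-01  2.39799177e-04]
top [ 327.4044254   -44.06538424 1161.27366324]
cover_edge 0.87 [326. 211.] [487.  -8.  56.]
handle_end 0.88 [318. 170.] [602.  13.  18.]
handle_end 0.29 [448. 209.] [ 493. -325.   18.]
screwdriver 0.91 [327. 206.] [509.  -9.   4.]
drain_box 0.64 [329. 209.] [501. -14.   0.]
valve 0.96 [219. 216.] [485. 280.   0.]
tape_measure 0.55 [231. 165.] [624. 254.   0.]
tin 0.61 [453. 149.] [ 662. -352.    0.]
elbow 0.46 [449. 210.] [ 495. -332.    0.]
side [1385.13089985 -289.53354985 1137.7010379 ]
cover_edge 0.83 [328. 200.] [486. -11.  56.]
cover_edge 0.64 [414. 193.] [543. 256.  56.]
handle_end 0.5 [347. 231.] [592.  16.  18.]
handle_end 0.49 [229. 234.] [ 497. -331.   18.]
screwdriver 0.84 [333. 218.] [523.  -5.   4.]
drain_box 0.69 [331. 208.] [478.   1.   0.]
valve 0.64 [410. 194.] [501. 271.   0.]
tape_measure 0.23 [333. 198.] [436.  21.   0.]
tin 0.89 [233. 281.] [ 652. -350.    0.]
tin 0.17 [347. 233.] [589.  18.   0.]
elbow 0.7 [231. 236.] [ 491. -329.    0.]
```

View pics/top.png

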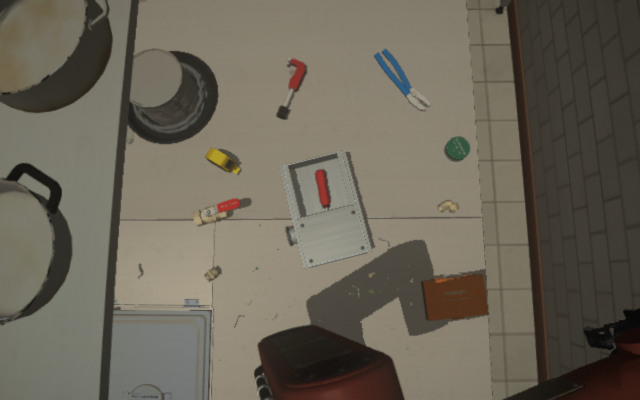

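View pics/side.png

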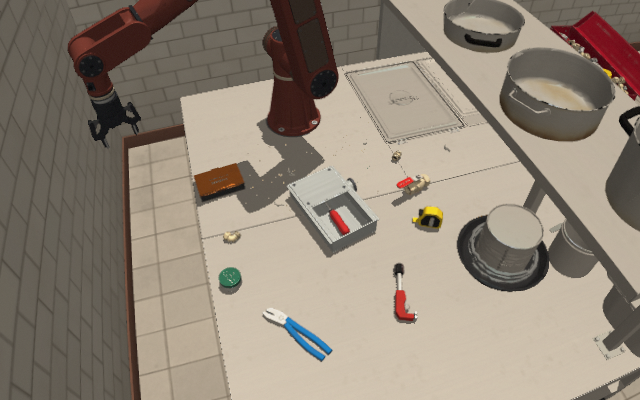

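The box is yawed about +0.2 rad. The handle runs from pixel (318,170) to (327,207) in the top view, with the blade under the cover. Next I'll look from closer.

```bash
cat >> h.py <<'E'
def ori(yaw,pitch=0):
    "tool pointing down, x along yaw; pitch lifts the far (+x) end"
    c,s=np.cos(yaw),np.sin(yaw)
    M=np.array([[c,s,0],[s,-c,0],[0,0,-1.]])
    return (R.from_rotvec(pitch*np.array([s,-c,0]))*R.from_matrix(M)).as_rotvec()
E
python3 - <<'E'
from h import *
print(arm.ik([545,2,230],ori(.19)),arm.ik([545,2,230],ori(.19+np.pi)))
arm.move_to([510,2,260],ori(.19))
o=readout.get_obs();print(o['t'],o['eef_pos'],o['joints'])
d=imaging.capture('wrist');save(d,'w1');T=cam(d,o);print(T[:3,3])
for k,z in {'cover_edge':56,'handle_end':18,'screwdriver':4}.items():
    for r in nets.pinpoint(d,k)[:2]: print(k,round(r['p'],2),np.round(r['uv']),np.round(pt(d,T,r['uv'],z)))
for r in nets.spot_in(d,'screwdriver')[:2]: print(r)
E
```

```text
[-1.25125580e-01  4.79477372e-02  1.80428502e+00 -4.44089210e-16
  1.28935989e+00  1.25567075e+00] [-1.25125580e-01  4.79477372e-02  1.80428502e+00 -4.44089210e-16
  1.28935989e+00 -1.88592191e+00]
3.325 [510.13634898   1.26000835 259.97327383] [-1.35001436e-01 -5.46402024e-02  1.84943597e+00 -3.07591878e-04
  1.34673562e+00  1.24691666e+00]
[575.82869625  12.6308206  402.66610535]
cover_edge 0.8 [329. 200.] [483. -11.  56.]
handle_end 0.67 [332.  87.] [605.   9.  18.]
screwdriver 0.77 [331. 172.] [506. -10.   4.]
{'bbox': [316.1, 83.9, 345.4, 197.8], 'p': 0.63}
```

View pics/w1.png

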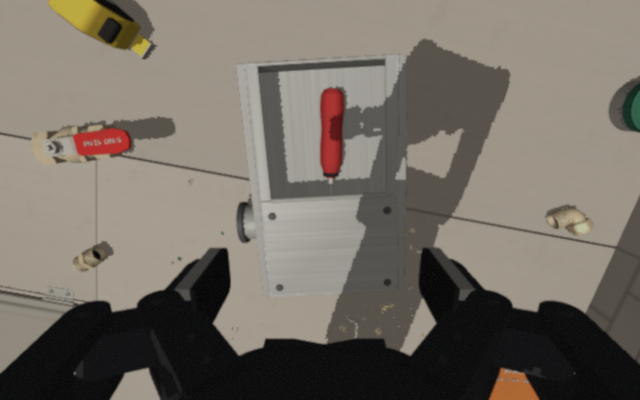

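The wrist view puts the handle at (333,88) to (331,175), the cover edge at row 198 and the far wall at row 70. That fits yaw 0.19, a tip about 88 mm under the cover, and about 18 mm free before the far wall. I'll grasp now, after checking that the later waypoints are reachable.

```bash
cat >> h.py <<'E'
YAW=.187; U=np.array([np.cos(YAW),np.sin(YAW),0]); Z=np.array([0,0,1.])
TIP=np.array([603,10.5,0])-209*U; S=149
def pose(a,tz,th):
    G=TIP+a*U+tz*Z+S*(np.cos(th)*U+np.sin(th)*Z)
    o=ori(YAW,th)
    return G+13*R.from_rotvec(o).as_matrix()[:,2], o
TILT=[(0,17,.1),(3,14,.2),(6,12,.29),(12,12,.36)]
DRAW=[(12+50*np.cos(.36),12+50*np.sin(.36),.36),(12+105*np.cos(.36),12+105*np.sin(.36),.36)]
END=[(112,115,.36),(100,180,0)]
E
python3 - <<'E'
from h import *
for w in TILT+DRAW+END: print(np.round(pose(*w)[0]),arm.ik(*pose(*w)) is not None)
p,o=pose(0,18,0)
eoat.gripper_to(55,60)
arm.move_to(p+[0,0,100],o)
arm.move_straight(p,120)
b=readout.get_obs();print(b['t'],p,b['eef_pos'],b['contact_force'])
eoat.gripper_to(10,90)
b=readout.get_obs();print(b['t'],b['eef_pos'],b['contact_force'],b['opening'],b['grip_force'])
d=imaging.capture('wrist');save(d,'w2')
E
```

```text
[545.  -1.  19.] True
[547.  -0.  31.] True
[547.  -0.  42.] True
[551.   1.  52.] True
[597.   9.  70.] True
[648.  19.  89.] True
[649.  19. 155.] True
[642.  18. 167.] True
5.6417 [544.04601648  -0.65472221   5.        ] [544.83071571  -0.76405938   5.68560142] [ 0.53843046  0.12700045 -0.09040314]
6.025 [544.86368524  -0.81006004   5.98006648] [-0.31143346 -0.39947696  5.70583951] 24.81243188804952 89.05360858887434
```

View pics/w2.png

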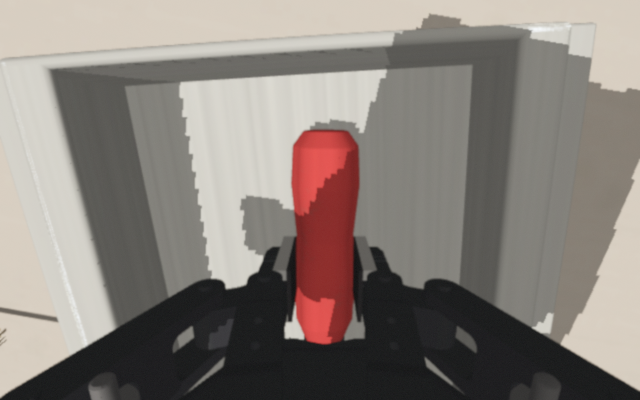

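The handle is gripped square between the pads, with its butt end at about (325,132) and clear of the far wall. Now I'll tilt it.

```bash
python3 - <<'E'
from h import *
for w in TILT:
    p,o=pose(*w); arm.move_straight(p,40,o)
    b=readout.get_obs();print(round(b['t'],2),np.round(b['eef_pos'],1),np.round(b['contact_force'],1),np.round(b['torque'],2),round(b['opening'],1),round(b['grip_force']))
    if np.linalg.norm(b['contact_force'])>25: break
arm.pause(.2)
d=imaging.capture('side');T=cam(d)
x=cv2.resize(d['image'][150:270,250:410],(640,480));cv2.imwrite('pics/s2.png',x[:,:,::-1])
for k in ['handle_end','blade_tip']: print(nets.pinpoint(d,k)[:2])
E
```

```text
6.58 [544.1  -0.6  18.6] [ 1.4  0.6 -0.8] [-0.03  0.06  0.04] 25.0 88
7.03 [ 5.466e+02 -2.000e-01  3.080e+01] [ 0.3 -0.  -2. ] [-0.01  0.12  0.02] 24.7 88
7.46 [ 5.475e+02 -1.000e-01  4.210e+01] [ 1.  -1.  -0.9] [-0.06  0.24  0.01] 25.3 88
7.88 [551.    0.6  52.3] [ 0.1  0.2 -1.4] [-0.05  0.25 -0.04] 24.9 88
[{'uv': [346.4, 217.0], 'p': 0.62}]
[]
```

View pics/s2.png

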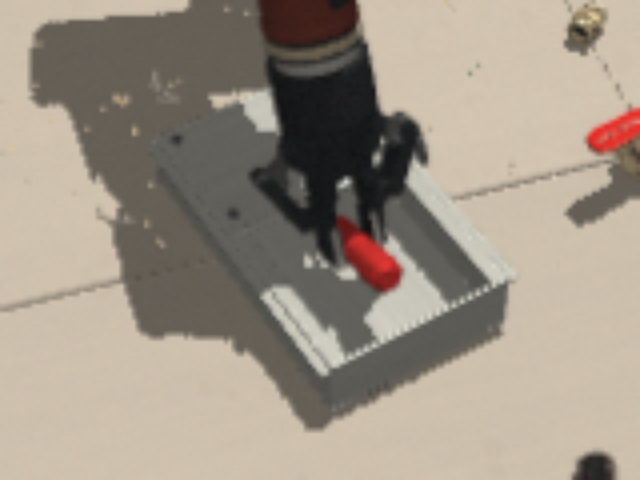

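The butt end is up at full-image pixel (346,217) and the contact forces are near zero. I'll check its height along that ray, then draw it out.

```bash
python3 - <<'E'
from h import *
d=imaging.capture('side');T=cam(d)
he=TIP+12*U+12*Z+209*(np.cos(.36)*U+np.sin(.36)*Z);print('expect',he)
for r in nets.pinpoint(d,'handle_end')[:1]:
    for z in (30,60,85): print(z,pt(d,T,r['uv'],z))
for w,v in zip(DRAW+END,(60,60,100,100)):
    p,o=pose(*w); arm.move_straight(p,v,o)
    b=readout.get_obs();print(round(b['t'],2),np.round(b['eef_pos'],1),np.round(b['contact_force'],1),np.round(b['torque'],2),round(b['opening'],1),round(b['grip_force']))
    if np.linalg.norm(b['contact_force'])>20: break
arm.pause(.3)
d=imaging.capture('side');T=cam(d)
x=cv2.resize(d['image'][120:270,250:450],(800,600));cv2.imwrite('pics/s3.png',x[:,:,::-1])
ht=imaging.capture('top');save(ht,'t3')
print(TIP+100*U+180*Z,TIP+309*U+180*Z)
for dd in (d,ht):
    for k in ['handle_end','blade_tip']:
        for r in nets.pinpoint(dd,k)[:2]: print(k,r,pt(dd,cam(dd),r['uv'],180))
E
```

```text
expect [601.62680073  10.24017606  85.62531475]
30 [559.02528351  20.46059887  30.        ]
60 [581.39880095  12.06499018  60.        ]
85 [600.04339882   5.0686496   85.        ]
9.31 [596.3   9.5  69.4] [ 0.9  0.5 -1.4] [-0.07  0.27  0.  ] 25.1 88
10.38 [646.8  19.   88.8] [-0.7  0.1 -1.5] [ 0.02  0.23 -0.05] 25.1 88
11.18 [648.5  19.3 154.6] [ 0.   0.2 -2.1] [-0.09  0.27 -0.05] 25.1 88
11.69 [641.8  18.2 165.3] [-1.5  0.3 -2.1] [0.   0.06 0.04] 24.8 88
[495.90026328  -9.76441201 180.        ] [701.25663919  29.09120368 180.        ]
handle_end {'uv': [366.2, 223.6], 'p': 0.79} [700.32769094  28.24630441 180.        ]
blade_tip {'uv': [326.9, 173.6], 'p': 0.77} [492.65636228 -15.46095717 180.        ]
handle_end {'uv': [324.7, 200.3], 'p': 0.55} [493.14970252  -9.54219779 180.        ]
blade_tip {'uv': [324.9, 198.4], 'p': 0.39} [497.49413281 -10.01139321 180.        ]
```

View pics/s3.png

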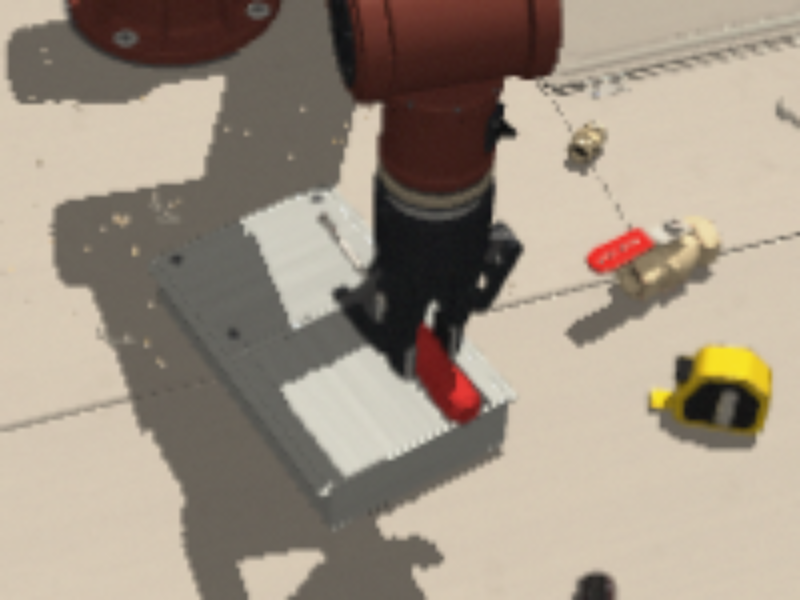

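The screwdriver is held in the air and level. Its tip is at crop pixel (325,218) and its butt at (462,415), and both match z≈180 mm at the expected positions. I'm handing it in.

```bash
python3 - <<'E'
from h import *
arm.pause(.5); print(arm.finish_job())
E
```

```text
the job is handed in; nothing more can be done
None
```

The screwdriver came out handle first through the hatch. When I handed the job in it was gripped level, about 180 mm above the counter; the judge's result was not shown.

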